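# Level the settling magazine and store freshly oiled movements in its empty cells

## Task

Freshly oiled watch movements must settle level and out of the dust: first push the orange wedge under the low foot of the aluminium magazine until the bubble of its level sits between the two lines, and let go of the wedge. Then feel through the dust flaps which cells are empty, and stand every movement pod from the bench upright on the floor of an empty cell of its own, not dropping it in nor letting go of it on top of the magazine or of a stored pod. Leave the other tools where they are; at the end the bubble must still be between the lines.

Things in the scene. Friction and masses are not known exactly. Their poses are not given: they have to be found in the camera images.
- magazine_floor (a point): centre of the cell floors of the settling magazine, an aluminium box 165 mm (its x) by 204 mm (its y), 94 mm high when level, with 2 x 3 cells. Axes: y towards its low third foot, z up. It stands on two black rubber feet 90 mm from the middle at its -y side and tilts about the line through them; the +y side is low at the start (0.040 rad) as that foot has lost its pad
- cell1 (a point): centre of the mouth of cell 1, in the plane of the top rim; magazine axes. Cells 1 to 3 are the row at -x, from -y to +y; 4 to 6 the row at +x. Every cell is 78 mm along x, 64 mm along y and 74 mm deep from rim to floor; walls 3 mm
- cell2 (a point): centre of the mouth of cell 2, as cell 1. Every cell is closed by two grey dust flaps with black lips, hinged at its two y sides just below the rim; pushed in the middle they swing down into the cell (under 2 N), hang along the walls, 3 mm thick, and spring shut again. What is below them cannot be seen
- cell3 (a point): centre of the mouth of cell 3, as cell 1. One or two of the six cells already hold a stored pod, of the same size as those on the bench, standing about in the middle of the cell, the top of its knob 28 mm below the rim; the other cells are empty down to the floor
- cell4 (a point): centre of the mouth of cell 4, as cell 1
- cell5 (a point): centre of the mouth of cell 5, as cell 1
- cell6 (a point): centre of the mouth of cell 6, as cell 1
- foot (a point): lowest point of the low third foot, a steel glide of 36 mm diameter with a domed underside (20 mm radius), under a dark lug at the middle of the magazine's +y side, 124 mm from its middle. It touches the bench at the start and stands 9 mm above it when the magazine is level. A wedge pushed under it along the magazine's -y direction, nose first, lifts it with less than 20 N and stays where it is left
- level (a joint): spirit level on the rim of the magazine's +x side, a yellow-green vial along y with a pale bubble 16 mm long between two black lines: offset of the bubble from centred, in m (0 centred, negative when the low-foot side is still low; about -0.020 at the start; 1 mm for each 2 mrad of tilt). The bubble is between the lines within 0.0035
- wedge_mid (a point): middle of the loose orange plastic wedge, 130 mm long, 32 mm wide, its upper face rising evenly from 1.5 mm at the nose to 19 mm at the thick end; 70 g, its centre of mass 18 mm behind the middle, flat face down. The point is 10 mm above the underside, half-way along and across; x points to the nose, y across, z up
- pod1_mid (a point): middle (half-way up) of loose movement pod 1, with blue dish: 46 mm high, a round dish of 50 mm diameter under a clear bell up to 24 mm height, with a black knob of 14 mm diameter from 24 to 46 mm height; 80 g; the point is 23 mm above its underside, z up. None if this pod is absent
- pod2_mid (a point): middle (half-way up) of loose movement pod 2, with red dish: 46 mm high, a round dish of 50 mm diameter under a clear bell up to 24 mm height, with a black knob of 14 mm diameter from 24 to 46 mm height; 80 g; the point is 23 mm above its underside, z up. None if this pod is absent
- pod3_mid (a point): middle (half-way up) of loose movement pod 3, with green dish: 46 mm high, a round dish of 50 mm diameter under a clear bell up to 24 mm height, with a black knob of 14 mm diameter from 24 to 46 mm height; 80 g; the point is 23 mm above its underside, z up. None if this pod is absent
- pod4_mid (a point): middle (half-way up) of loose movement pod 4, with yellow dish: 46 mm high, a round dish of 50 mm diameter under a clear bell up to 24 mm height, with a black knob of 14 mm diameter from 24 to 46 mm height; 80 g; the point is 23 mm above its underside, z up. None if this pod is absent
- loupe: black eye loupe, 38 mm diameter, 30 mm high; bystander, origin under its centre
- oil_stand: wooden stand with three oil cups, 95 x 34 mm, 29 mm high; bystander, origin under its centre
- tweezers: steel tweezers lying on the bench, 125 mm long, 7 mm high; bystander, origin under the centre
- case_ring: black casing ring, 50 mm diameter, 10 mm high; bystander, origin under its centre

How it is judged (in metres and radians):
On the way, in this order (a step that is already met when the one before it is completed fails the run):
1. the bubble is between the lines with the wedge let go (value of joint level between -0.0035 and 0.0035 m and contact force between the fingers and wedge below 0.1 N), for 0.5 s.
2. every pod from the bench stands on the floor of a cell (z of pod1_mid in the frame of magazine_floor between 0.015 and 0.03 m and x of pod1_mid in the frame of magazine_floor between -0.075 and 0.075 m and y of pod1_mid in the frame of magazine_floor between -0.095 and 0.095 m and angle between each of pod1_mid, pod2_mid, pod3_mid, pod4_mid's own z axis and vertical below 0.15 rad and z of pod2_mid in the frame of magazine_floor between 0.015 and 0.03 m and x of pod2_mid in the frame of magazine_floor between -0.075 and 0.075 m and y of pod2_mid in the frame of magazine_floor between -0.095 and 0.095 m and z of pod3_mid in the frame of magazine_floor between 0.015 and 0.03 m and x of pod3_mid in the frame of magazine_floor between -0.075 and 0.075 m and y of pod3_mid in the frame of magazine_floor between -0.095 and 0.095 m and z of pod4_mid in the frame of magazine_floor between 0.015 and 0.03 m and x of pod4_mid in the frame of magazine_floor between -0.075 and 0.075 m and y of pod4_mid in the frame of magazine_floor between -0.095 and 0.095 m), for 0.2 s.
At the end, for the whole second after the job is handed in: The bubble is within 3.5 mm of centred; every pod that was on the bench stands upright (within 0.15 rad) on the floor of a cell (its underside within 7 mm of the floor), released and at rest (all of step 2 and value of joint level between -0.0035 and 0.0035 m and linear speed of each of pod1, pod2, pod3, pod4 below 0.02 m/s); the robot touches nothing.
It fails at once if a bystander (loupe, oil-cup stand, tweezers, casing ring) is shifted by more than 40 mm (distance of any of loupe, oil_stand, tweezers, case_ring from where it was at the start of the episode above 0.04 m).
It fails at once if pod 1 is let go over the magazine while its underside is more than 20 mm above the cell floor (dropped in, or left on top) (contact force between pod1 and the fingers below 0.02 N and z of pod1_mid in the frame of magazine_floor between 0.043 and 0.25 m and x of pod1_mid in the frame of magazine_floor between -0.08 and 0.08 m and y of pod1_mid in the frame of magazine_floor between -0.1 and 0.1 m).
It fails at once if pod 2 is let go over the magazine while its underside is more than 20 mm above the cell floor (dropped in, or left on top) (contact force between pod2 and the fingers below 0.02 N and z of pod2_mid in the frame of magazine_floor between 0.043 and 0.25 m and x of pod2_mid in the frame of magazine_floor between -0.08 and 0.08 m and y of pod2_mid in the frame of magazine_floor between -0.1 and 0.1 m).
It fails at once if pod 3 is let go over the magazine while its underside is more than 20 mm above the cell floor (dropped in, or left on top) (contact force between pod3 and the fingers below 0.02 N and z of pod3_mid in the frame of magazine_floor between 0.043 and 0.25 m and x of pod3_mid in the frame of magazine_floor between -0.08 and 0.08 m and y of pod3_mid in the frame of magazine_floor between -0.1 and 0.1 m).
It fails at once if pod 4 is let go over the magazine while its underside is more than 20 mm above the cell floor (dropped in, or left on top) (contact force between pod4 and the fingers below 0.02 N and z of pod4_mid in the frame of magazine_floor between 0.043 and 0.25 m and x of pod4_mid in the frame of magazine_floor between -0.08 and 0.08 m and y of pod4_mid in the frame of magazine_floor between -0.1 and 0.1 m).
Of stored1, stored2, stored3, stored4, stored5, stored6 only 1 to 2 are there at a start; the rules pass over those that are not, and their reading is None.
Of pod1, pod2, pod3, pod4 only 3 to 4 are there at a start; the rules pass over those that are not, and their reading is None.
At some moment in a run one of wedge, pod1, pod2, pod3, pod4 may be knocked a few centimetres aside while the robot is not near it.
It also fails if it takes over 208 s, if anything falls off the work surface, if the arm or the gripper's body presses on something with over 40 N, if the wrist force passes 120 N, or if a joint passes its speed limit or range.

## Robot

A 6-joint arm with a two-finger parallel gripper is mounted at the origin on the work surface. World frame = base frame: x ahead of the robot, y to its left, z up, the work surface at z = 0. Lengths are in m, angles in degrees, forces in N, time in s.
With the tool pointing down it reaches from about 0.35 to 0.875 m from the base axis. Payload 4.2 kg.
Tool frame: the origin (TCP) lies at the very end of the fingers, on their centre line; the grasp point (between the pads) lies 19 mm behind it (r.grip_point_offset is the distance from the TCP to the grasp point, in m); z points along the fingers, y is the line along which they close (so a half turn about z gives the same grasp; the last joint's range is limited). The gripper opens to 87 mm and grips with 3 to 60 N. Pads are 19 mm wide; open, the fingers measure 117 mm over their backs; the gripper's body (75 mm by 190 mm) begins 51 mm behind the grasp point.
Start: joints at [77.957, 22.042, 0.453, 0, -68.411, -14.817], TCP at [0.282, 0.558, 0.223] pointing down, gripper open.
Joint ranges: [-179.83, 179.83], [-69.29, 118.12], [-61.27, 80.66], [-181.25, 117.63], [-171.15, -9.14], [-177.46, 177.46]. Speed limits (degrees/s): [159.86, 159.86, 180, 180, 180, 180].

## Interface

Orientations are given as a 3x3 rotation matrix whose columns are the frame's x, y, z axes.
In Python, from station import r, cams gives the robot as it stands. The module is installed in compiled form; this text tells all that it offers.
- The arm moves only by the shell command python3 -m handwheel 'ROWS'. ROWS is JSON, a list that holds one entry, the list of rows, each a list of 7 numbers: the turn, a rotation vector about the tool's x, y, z in units of 6 degrees (1.0 is 6 degrees), then the shift along the tool's x, y, z in m, then the finger opening in m, from 0 to 0.087. In form: [[[ax, ay, az, x, y, z, jaw], ...]]. A call has 1 to 12 rows; each row shifts and turns the commanded pose from where the row before left it, along the tool's axes as they then stand; what a row does not reach is not made up. A row lasts 1/10 s, in which the tool goes at most 50 mm and 8.59 degrees, less where a joint would pass 70% of its speed; a pose out of reach is approached as far as the arm can. A call with a gripper value outside its range is refused whole. The fingers move at their own pace and stop on an object; the grip force is fixed at half the most. Time passes only in rows, so rows that do not move let the fingers close. It gives the time, the measured TCP pose, the force, the opening and the grip force at its end, in the units of the state.
- r.sense(): the state, without advancing time (a new reading comes with each control period).
- cams.capture(name): name is "scene" or "top" or "wrist"; returns the picture (480x640x3 uint8, red, green, blue); there is no depth.
- cams.get_calibration(name): a dict with "camera_matrix" (3x3 intrinsics, pixels), "rvec" (rotation vector, rad) and "tvec" (3), from world to camera coordinates, as OpenCV has them; the wrist camera has in their place "T_tool_cam" (4x4, takes a point from camera to tool coordinates, whose origin is the TCP and whose axes are the flange's). Camera axes: x right, y down, z forward; pixel columns grow to the right and rows downward; lengths in m; the calibration is good to about 2 mm. The wrist camera is an equidistant fisheye: a pixel r from the principal point sees the ray r / f radians off the axis. A picture is of the moment at which its call begins: read the wrist's pose just before it. get_calibration takes no time and is no camera call.
- r.finish_job(): hands the job in; it is judged then, once.
The state is a dict: "time_s": time; "joints": joint angles; "joint_velocities": joint speeds; "effort": joint torques, N m; "tcp_pos": TCP position; "ee_rot": TCP orientation; "wrist_force": force on the tool from outside, world axes, zero at the start; "moment": the same for the moment, N m; "gripper_width": opening from 0.0 (shut) to 1.0 (fully open); "gripper_force": force on a finger pad.
Only numpy, scipy, OpenCV 4.12 (cv2) and the standard library are available. Lean on these libraries where they do the work, as an engineer would, in place of code of your own. Each camera call takes 0.05 s, during which the arm holds its last target. There are 200 camera calls.

## Working session

There is one attempt and no reset: what is moved stays moved. The work goes in short steps, Python scripts to look and compute and a shell command to move; the robot and the scene stay as the last step left them, time stands still between calls to the robot, and variables do not carry over. Pictures are saved under pics/ and viewed, at most 14 in all, crops included, and the job is handed in when it is done.

```bash
mkdir -p pics; ls; python3 - <<'E'
from station import r,cams
import cv2,numpy as np
for n in("scene","top"):
    cv2.imwrite(f"pics/{n}0.png",cams.capture(n)[:,:,::-1]); c=cams.get_calibration(n)
    R=cv2.Rodrigues(np.array(c["rvec"],float))[0]; print(n,c["camera_matrix"],(-R.T@np.array(c["tvec"]).reshape(3)).round(3),R.round(3).tolist())
s=r.sense();print(s["time_s"],s["tcp_pos"],np.round(s["ee_rot"],3).tolist(),s["wrist_force"]);c=cams.get_calibration("wrist");print(c)
E
```

```text
pics
scene [[442.30282155   0.         322.48811464]
 [  0.         442.30282155 236.74290215]
 [  0.           0.           1.        ]] [0.979 0.572 0.565] [[-0.778, 0.628, 0.012], [0.354, 0.455, -0.817], [-0.519, -0.631, -0.576]]
top [[435.40375975   0.         319.49258024]
 [  0.         435.40375975 235.61234284]
 [  0.           0.           1.        ]] [0.456 0.045 0.897] [[-0.01, -1.0, -0.017], [-0.99, 0.013, -0.143], [0.143, 0.016, -0.99]]
0.1 [0.28214231 0.5570986  0.22160048] [[0.892, -0.452, -0.001], [-0.452, -0.892, -0.002], [0.0, 0.002, -1.0]] [0.01626584 0.02902253 0.07963576]
{'camera_matrix': array([[371.64829954,   0.        , 317.37239823],
       [  0.        , 371.64829954, 235.74691109],
       [  0.        ,   0.        ,   1.        ]]), 'T_tool_cam': array([[ 1.10394405e-03, -9.62998487e-01, -2.69504539e-01,
         7.41804510e-02],
       [ 9.99999390e-01,  1.07342897e-03,  2.60600071e-04,
         5.67017886e-04],
       [ 3.83365066e-05, -2.69504662e-01,  9.62999084e-01,
        -1.63023154e-01],
       [ 0.00000000e+00,  0.00000000e+00,  0.00000000e+00,
         1.00000000e+00]])}
```

View pics/top0.png

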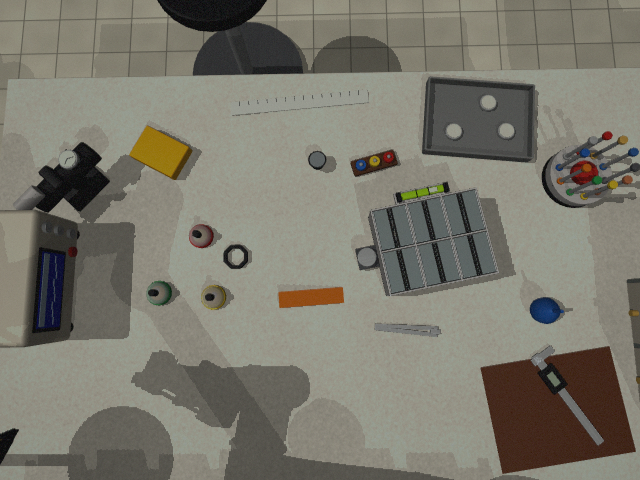

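View pics/scene0.png

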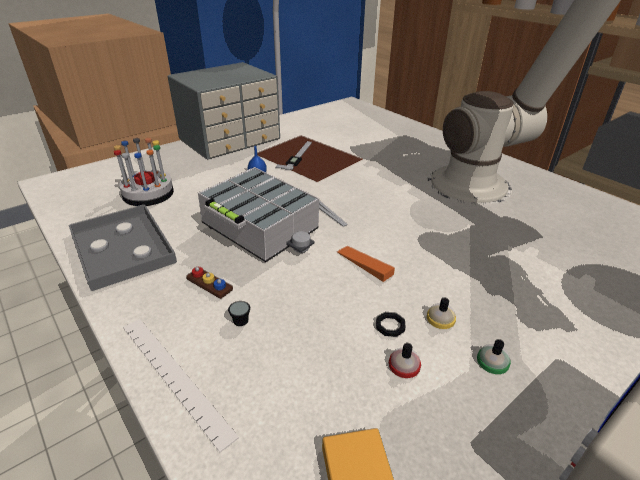

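The top view shows the magazine at about (435,240), with its foot lug at (367,258) and the level at (422,190). The wedge is at (311,297) with its nose to the right. Three pods are on the bench: red (200,236), yellow (213,297) and green (158,292). There is no blue pod. The scene view agrees, and the wedge's thick end is away from the magazine there too.

```bash
cat > h.py <<'E'
from station import r,cams
import cv2,numpy as np
def cam(n):
    c=cams.get_calibration(n); R=cv2.Rodrigues(np.array(c["rvec"],float))[0]
    return np.array(c["camera_matrix"]),R,-R.T@np.array(c["tvec"],float).reshape(3)
def ray(n,p,z):
    K,R,C=cam(n); d=R.T@np.linalg.inv(K)@np.array([p[0],p[1],1.]); return C+d*(z-C[2])/d[2]
def proj(n,X):
    K,R,C=cam(n); q=K@R@(np.asarray(X,float)-C); return q[:2]/q[2]
def tri(p,q):
    A=[];b=[]
    for n,x in(("top",p),("scene",q)):
        K,R,C=cam(n); d=R.T@np.linalg.inv(K)@np.array([x[0],x[1],1.]); d/=np.linalg.norm(d); P=np.eye(3)-np.outer(d,d); A.append(P);b.append(P@C)
    return np.linalg.lstsq(np.vstack(A),np.hstack(b),rcond=None)[0]
def blob(m,near,rad):
    n,l,s,c=cv2.connectedComponentsWithStats(m.astype(np.uint8))
    k=[i for i in range(1,n) if np.hypot(*(c[i]-near))<rad and s[i][4]>8]
    i=max(k,key=lambda i:s[i][4]); return c[i],s[i][4],l==i
def orange(im):
    h=cv2.cvtColor(im,cv2.COLOR_RGB2HSV); return (h[...,0]>4)&(h[...,0]<16)&(h[...,1]>180)&(h[...,2]>90)
E
python3 - <<'E'
from h import *
T=cv2.imread("pics/top0.png")[:,:,::-1].copy();S=cv2.imread("pics/scene0.png")[:,:,::-1].copy()
c,a,m=blob(orange(T),(311,297),15);ys,xs=np.nonzero(m)
box=cv2.boxPoints(cv2.minAreaRect(np.c_[xs,ys].astype(np.float32)));print("wedge",c,a,[ray("top",p,.01).round(4).tolist() for p in box],ray("top",c,.01).round(4))
c2,a2,_=blob(orange(S),(367,262),15);print("wedge tri",tri(c,c2).round(4))
for n,t,s in(("red",(200,236),(405,360)),("yel",(212,297),(443,315)),("grn",(157,293),(497,355))):
    k=T.max(2)<45;k2=S.max(2)<45
    try:
        a=blob(k,t,12);b=blob(k2,(s[0],s[1]-8),14);print(n,a[:2],b[:2],tri(a[0],b[0]).round(4))
    except Exception as e:print(n,e)
cv2.imwrite("pics/mag.png",cv2.resize(T[165:315,340:520,::-1],None,fx=4,fy=4,interpolation=cv2.INTER_CUBIC))
E
```

```text
wedge [310.63495346 297.11168563] 967 [[0.4698, 0.144, 0.01], [0.4791, 0.0147, 0.01], [0.4488, 0.0127, 0.01], [0.4395, 0.1413, 0.01]] [0.4592 0.0783 0.01  ]
wedge tri [ 0.4571  0.0809 -0.0008]
red (array([196.69387755, 233.85714286]), np.int32(49)) (array([406.5, 350.5]), np.int32(114)) [0.5883 0.3053 0.0341]
yel (array([209.19148936, 296.80851064]), np.int32(47)) (array([443.55555556, 304.36666667]), np.int32(90)) [0.4625 0.2765 0.0345]
grn (array([153. , 292.5]), np.int32(54)) (array([497.5785124 , 346.85123967]), np.int32(121)) [0.472  0.3883 0.0345]
```

View pics/mag.png

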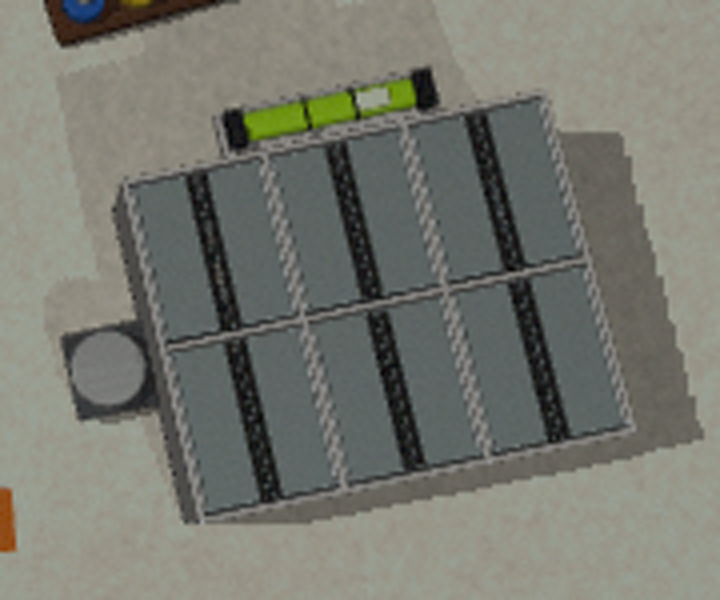

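The crop shows rim corners at (125,185), (548,97), (633,430) and (203,520). The foot glide is at (108,368) and the bubble at (373,97), to the right of the lines at (307,117) and (354,103).

```bash
cat >> h.py <<'E'
def magcalc():
    px=[(125,185),(548,97),(633,430),(203,520)];zs=[.0863,.0945,.0945,.0863]
    P=[ray("top",((x+.5)/4-.5+340,(y+.5)/4-.5+165),z) for (x,y),z in zip(px,zs)]
    yv=((P[0]-P[1])+(P[3]-P[2]))/2; xv=((P[0]-P[3])+(P[1]-P[2]))/2
    return P,np.mean(P,0),xv,yv
E
python3 - <<'E'
from h import *
P,c,xv,yv=magcalc();print(np.round(P,4),c.round(4),np.linalg.norm(xv),np.linalg.norm(yv),np.degrees(np.arctan2(-yv[0],yv[1])),np.degrees(np.arctan2(xv[1],xv[0])))
th=np.arctan2(-yv[0]+xv[1],yv[1]+xv[0]);u=np.array([-np.sin(th),np.cos(th)]);x=np.array([np.cos(th),np.sin(th)])
print("th",np.degrees(th))
# rim centre in tilted state is shifted in y by about -h*tilt... towards +y by .094*.04
c0=c[:2]-u*.09*.04*0
f=c[:2]+u*.124; print("foot~",f, "foot px check",ray("top",(340+108/4,165+368/4),.04).round(4), proj("scene",[*f,.04]))
E
```

```text
[[ 0.6194 -0.0399  0.0863]
 [ 0.6571 -0.2386  0.0945]
 [ 0.5005 -0.2675  0.0945]
 [ 0.4619 -0.0714  0.0863]] [ 0.5597 -0.1543  0.0904] 0.15991298890818662 0.20121902705410685 10.935581253262566 10.898648073058276
th 10.919219286255974
foot~ [ 0.53622442 -0.03256955] foot px check [ 0.5362 -0.0346  0.04  ] [302.07656515 235.41661056]
```

```bash
cat >> h.py <<'E'
from scipy.spatial.transform import Rotation as Ro
def plan(xyz,yaw):
    "yaw: heading of tool y (deg), tool down. prints turn units and shift in tool axes after turn"
    s=r.sense();R=np.array(s["ee_rot"]);best=None
    for k in(0,180):
        a=np.radians(yaw+k);y=np.array([np.cos(a),np.sin(a),0]);z=np.array([0,0,-1.]);Rt=np.c_[np.cross(y,z),y,z]
        v=Ro.from_matrix(R.T@Rt).as_rotvec(degrees=True)
        if best is None or np.linalg.norm(v)<np.linalg.norm(best[0]):best=(v,Rt)
    v,Rt=best;d=Rt.T@(np.array(xyz)-s["tcp_pos"])
    print("turn units",(v/6).round(2),"rows",np.ceil(np.linalg.norm(v)/8.4),"shift",d.round(4),"rows",np.ceil(np.linalg.norm(d)/.048),"t",s["time_s"],"J",np.round(s["joints"],0))
E
python3 -c "
from h import *
plan([.456,.119,.10],4.1)"
```

```text
turn units [ 0.02 -0.01  9.84] rows 8.0 shift [ 0.4494 -0.1421  0.1216] rows 11.0 t 0.1 J [ 78.  22.   0.  -0. -68. -15.]
```

```bash
python3 -m handwheel '[[[0,0,1.406,0,0,0,0.06],[0,0,1.406,0,0,0,0.06],[0,0,1.406,0,0,0,0.06],[0,0,1.406,0,0,0,0.06],[0,0,1.406,0,0,0,0.06],[0,0,1.406,0,0,0,0.06],[0,0,1.406,0,0,0,0.06]]]'; python3 -m handwheel '[[[0,0,0,0.041,-0.013,0.011,0.06],[0,0,0,0.041,-0.013,0.011,0.06],[0,0,0,0.041,-0.013,0.011,0.06],[0,0,0,0.041,-0.013,0.011,0.06],[0,0,0,0.041,-0.013,0.011,0.06],[0,0,0,0.041,-0.013,0.011,0.06],[0,0,0,0.041,-0.013,0.011,0.06],[0,0,0,0.041,-0.013,0.011,0.06],[0,0,0,0.041,-0.013,0.011,0.06],[0,0,0,0.041,-0.013,0.011,0.06],[0,0,0,0.039,-0.012,0.011,0.06]]]'
python3 - <<'E'
from h import *
plan([.456,.119,.10],4.1)
cv2.imwrite("pics/w1.png",cams.capture("wrist")[:,:,::-1])
plan([.456,.119,.004],4.1)
E
```

```text
time_s: 0.8
tcp_pos: [0.2822, 0.5573, 0.2219]
ee_rot: [[0.065, -0.998, -0.001], [-0.998, -0.065, -0.001], [0.001, 0.001, -1.0]]
wrist_force: [0.4, 0.1, -0.3]
gripper_width: 0.689
gripper_force: 0.0
time_s: 1.9
tcp_pos: [0.4562, 0.118, 0.101]
ee_rot: [[0.071, -0.997, -0.0], [-0.997, -0.071, -0.0], [0.0, 0.0, -1.0]]
wrist_force: [1.0, -0.1, -0.4]
gripper_width: 0.689
gripper_force: 0.0
turn units [ 0. -0. -0.] rows 1.0 shift [-0.001   0.0001  0.001 ] rows 1.0 t 1.9 J [ 34.  15. -30.  -0. -45. -30.]
turn units [ 0.05 -0.03 -0.05] rows 1.0 shift [-0.0054 -0.001   0.095 ] rows 2.0 t 1.95 J [ 34.  15. -30.  -0. -45. -30.]
```

View pics/w1.png

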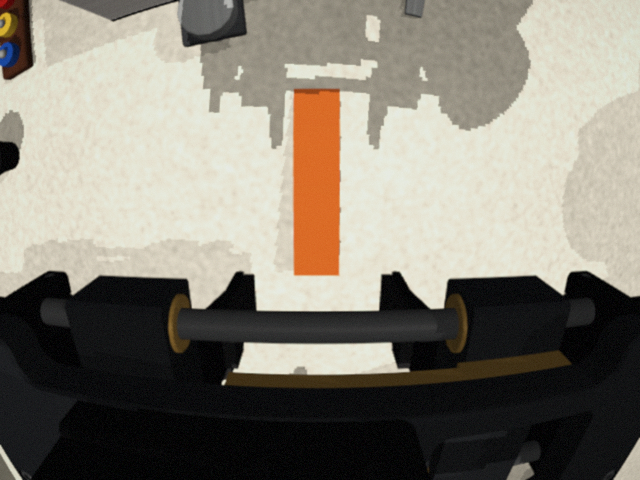

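The wrist view shows the wedge centred between the fingers, its thick end at row 275, nose at row 90, columns 293–339.

```bash
cat >> h.py <<'E'
def wray(p,z,s=None):
    s=s or r.sense();c=cams.get_calibration("wrist");K=c["camera_matrix"];T=np.array(c["T_tool_cam"])
    v=np.array([(p[0]-K[0,2])/K[0,0],(p[1]-K[1,2])/K[1,1]]);th=np.linalg.norm(v);d=np.r_[np.sin(th)*v/th,np.cos(th)]
    R=np.array(s["ee_rot"]);C=R@T[:3,3]+s["tcp_pos"];d=R@T[:3,:3]@d;return C+d*(z-C[2])/d[2]
E
python3 - <<'E'
from h import *
s=r.sense();print(s["tcp_pos"])
im=cv2.imread("pics/w1.png")[:,:,::-1].copy();m=blob(orange(im),(316,180),30)[2];ys,xs=np.nonzero(m)
for rr in(92,100,180,260,272):
    x=xs[ys==rr];print(rr,wray(((x.min()+x.max())/2,rr),{92:.0015,100:.003,180:.01,260:.017,272:.018}[rr]).round(4),len(x))
E
```

```text
[0.45543737 0.1135346  0.0989981 ]
92 [0.4626 0.0092 0.0015] 44
100 [0.4625 0.0151 0.003 ] 45
180 [0.4588 0.0701 0.01  ] 45
260 [0.4552 0.125  0.017 ] 43
272 [0.4546 0.1336 0.018 ] 43
```

```bash
python3 -m handwheel '[[[0,0,0,-0.004,0,0.03,0.06],[0,0,0,0,0,0.03,0.06],[0,0,0,0,0,0.02,0.06],[0,0,0,0,0,0.014,0.06],[0,0,0,0,0,0,0.0],[0,0,0,0,0,0,0.0],[0,0,0,0,0,0,0.0],[0,0,0,0,0,0,0.0],[0,0,0,0,0,0,0.0]]]'
```

```text
time_s: 2.85
tcp_pos: [0.4562, 0.1242, 0.0084]
ee_rot: [[0.071, -0.997, 0.002], [-0.997, -0.071, 0.001], [-0.001, -0.002, -1.0]]
wrist_force: [-0.5, -0.2, 2.9]
gripper_width: 0.362
gripper_force: 30.0
```

```bash
python3 -m handwheel '[[[0,0,0,0,0,-0.01,0.0],[0,0,0,0,0,-0.005,0.0],[0,0,0,0,0,0,0.0]]]'; python3 -c "
from h import *
plan([.5103,.1025,.022],10.9)"
```

```text
time_s: 3.15
tcp_pos: [0.4564, 0.1243, 0.0237]
ee_rot: [[0.071, -0.997, 0.002], [-0.997, -0.071, 0.001], [-0.001, -0.002, -1.0]]
wrist_force: [-0.4, -0.1, -0.4]
gripper_width: 0.365
gripper_force: 30.0
turn units [-0.02  0.01 -1.13] rows 1.0 shift [ 0.0316 -0.0488  0.0017] rows 2.0 t 3.15 J [ 35.  22. -35.   0. -33. -31.]
```

```bash
python3 -m handwheel '[[[0,0,-0.57,0,0,0,0.0],[0,0,-0.56,0,0,0,0.0],[0,0,0,0.016,-0.025,0,0.0],[0,0,0,0.016,-0.024,0,0.0],[0,0,0,0,0,0.008,0.0],[0,0,0,0,0,0.005,0.0],[0,0,0,0,0,0,0.0]]]'; python3 - <<'E'
from h import *
plan([.5103,.1025,.01],10.9)
im=cams.capture("top");cv2.imwrite("pics/t2.png",cv2.resize(im[150:330,240:480,::-1],None,fx=3,fy=3,interpolation=cv2.INTER_CUBIC))
E
```

```text
time_s: 3.85
tcp_pos: [0.5086, 0.1013, 0.0088]
ee_rot: [[0.188, -0.982, -0.002], [-0.982, -0.188, -0.001], [0.001, 0.002, -1.0]]
wrist_force: [-0.9, -0.0, -0.1]
gripper_width: 0.36
gripper_force: 30.0
turn units [ 0.02 -0.01 -0.01] rows 1.0 shift [-0.0009 -0.0019 -0.0012] rows 1.0 t 3.85 J [ 29.  27. -29.  -0. -34. -18.]
```

View pics/t2.png

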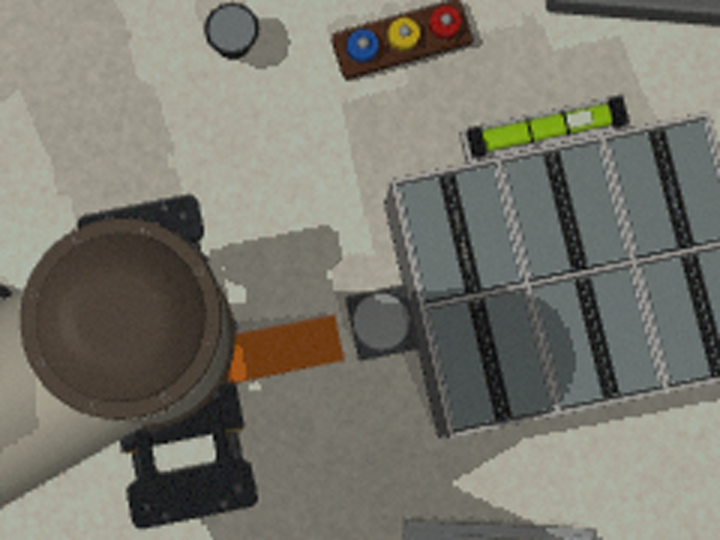

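The crop shows the wedge nose at (340,340), about 30 mm short of the foot disc at (380,322) and a few mm below its line. The bubble is at the right of the vial.

```bash
python3 -m handwheel '[[[0,0,0,0,-0.004,0,0.0],[0,0,0,0.01,0,0,0.0],[0,0,0,0.008,0,0,0.0],[0,0,0,0.006,0,0,0.0],[0,0,0,0.006,0,0,0.0],[0,0,0,0.006,0,0,0.0],[0,0,0,0.006,0,0,0.0],[0,0,0,0.006,0,0,0.0],[0,0,0,0.006,0,0,0.0],[0,0,0,0,0,0,0.0]]]';python3 -m handwheel '[[[0,0,0,0.006,0,0,0.0],[0,0,0,0.006,0,0,0.0],[0,0,0,0.006,0,0,0.0],[0,0,0,0,0,0,0.0]]]'; python3 - <<'E'
from h import *
im=cams.capture("top");cv2.imwrite("pics/t3.png",cv2.resize(im[170:290,330:480,::-1],None,fx=5,fy=5,interpolation=cv2.INTER_CUBIC))
E
```

```text
time_s: 4.9
tcp_pos: [0.5242, 0.0489, 0.0094]
ee_rot: [[0.188, -0.982, 0.0], [-0.982, -0.188, 0.0], [-0.0, -0.001, -1.0]]
wrist_force: [1.5, 0.7, -2.9]
gripper_width: 0.364
gripper_force: 30.0
time_s: 5.3
tcp_pos: [0.527, 0.031, 0.0092]
ee_rot: [[0.188, -0.982, -0.001], [-0.982, -0.188, -0.0], [0.0, 0.001, -1.0]]
wrist_force: [0.1, -0.0, -4.5]
gripper_width: 0.359
gripper_force: 30.0
```

View pics/t3.png

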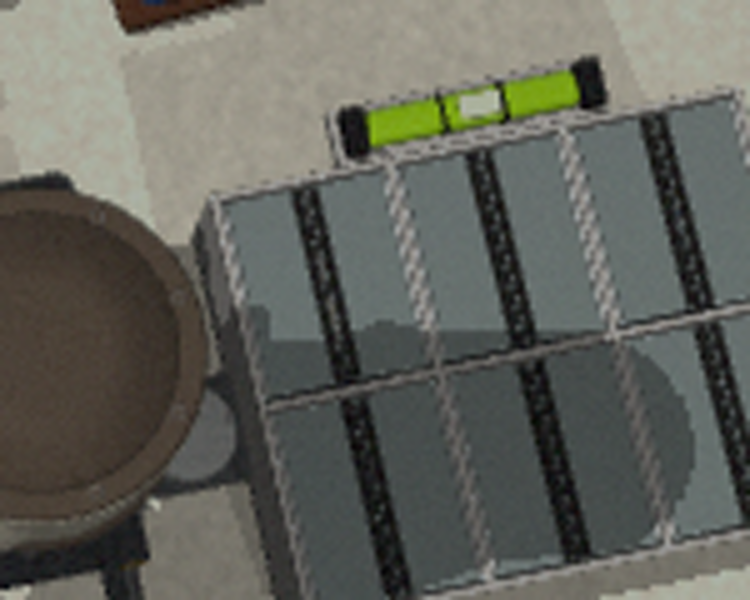

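The bubble at (480,103) sits between the lines at 443 and 506, about 2 mm short of centre. I'll push 5 mm more and release.

```bash
python3 -m handwheel '[[[0,0,0,0.005,0,0,0.0],[0,0,0,0,0,0,0.0],[0,0,0,0,0,0,0.06],[0,0,0,0,0,0,0.06],[0,0,0,0,0,0,0.06],[0,0,0,0,0,-0.03,0.06],[0,0,0,0,0,-0.04,0.06],[0,0,0,-0.04,0,-0.04,0.06],[0,0,0,-0.045,0,-0.02,0.02],[0,0,0,-0.045,0,0,0.02],[0,0,0,0,0,0,0.02],[0,0,0,0,0,0,0.02]]]'; python3 - <<'E'
from h import *
print(r.sense()["tcp_pos"])
im=cams.capture("top");cv2.imwrite("pics/t4f.png",im[:,:,::-1]);cv2.imwrite("pics/t4.png",cv2.resize(im[165:305,340:510,::-1],None,fx=4,fy=4,interpolation=cv2.INTER_CUBIC))
E
```

```text
time_s: 6.55
tcp_pos: [0.5043, 0.1507, 0.1352]
ee_rot: [[0.191, -0.982, 0.0], [-0.982, -0.191, 0.0], [-0.0, -0.0, -1.0]]
wrist_force: [-0.0, -0.6, -0.4]
gripper_width: 0.411
gripper_force: 0.0
[0.50430167 0.15070158 0.13521981]
```

View pics/t4.png

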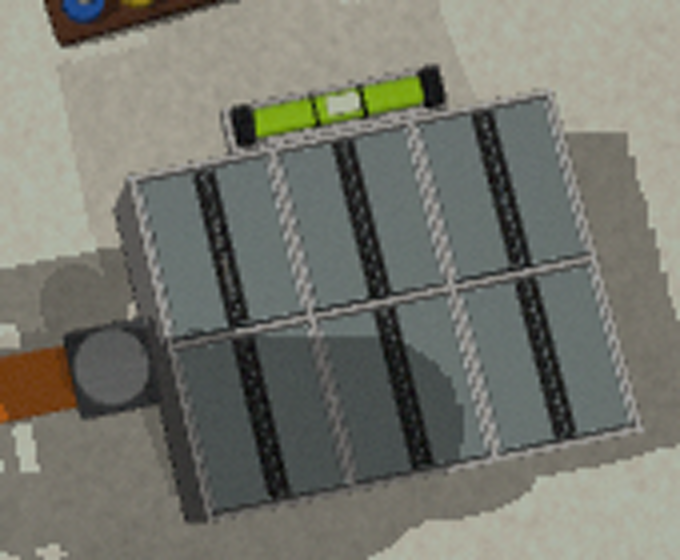

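The bubble at (342,104) is centred between the lines at 316 and 365, and the wedge has been let go. Next I compute the cell centres and re-measure the pods.

```bash
cat >> h.py <<'E'
def magl():
    px=[(133,182),(551,95),(638,430),(208,520)]
    P=np.array([ray("top",((x+.5)/4-.5+340,(y+.5)/4-.5+165),.094) for x,y in px])
    yv=((P[0]-P[1])+(P[3]-P[2]))/2; xv=((P[0]-P[3])+(P[1]-P[2]))/2
    th=np.arctan2(-yv[0]+xv[1],yv[1]+xv[0]);return P.mean(0),th,np.linalg.norm(xv),np.linalg.norm(yv)
def cell(i):
    c,th,_,_=magl();x=(-.0405,.0405)[(i-1)//3];y=(-.067,0,.067)[(i-1)%3]
    return c+np.array([np.cos(th)*x-np.sin(th)*y,np.sin(th)*x+np.cos(th)*y,0])
E
python3 - <<'E'
from h import *
print(magl(),np.degrees(magl()[1]))
L={1:(547,357),2:(405,387),3:(262,418),4:(500,190),5:(361,220),6:(221,249)}
for i in L: print(i,cell(i).round(4),ray("top",((L[i][0]+.5)/4-.5+340,(L[i][1]+.5)/4-.5+165),.092).round(4))
T=cv2.imread("pics/t4f.png")[:,:,::-1];K=T.max(2)<45
for n,p in dict(red=(197,234),yel=(209,297),grn=(153,292)).items():
    try:print(n,blob(K,p,9)[:2])
    except Exception as e:print(n,e)
plan([*cell(6)[:2],.15],10.9)
E
```

```text
(array([ 0.55991805, -0.15638582,  0.094     ]), np.float64(0.19078895948995261), np.float64(0.16030030745164206), np.float64(0.20115888542683427)) 10.93140215646672
1 [ 0.5329 -0.2299  0.094 ] [ 0.5347 -0.2314  0.092 ]
2 [ 0.5202 -0.1641  0.094 ] [ 0.5216 -0.1655  0.092 ]
3 [ 0.5074 -0.0983  0.094 ] [ 0.5081 -0.0992  0.092 ]
4 [ 0.6124 -0.2145  0.094 ] [ 0.6134 -0.2144  0.092 ]
5 [ 0.5997 -0.1487  0.094 ] [ 0.6    -0.1489  0.092 ]
6 [ 0.587  -0.0829  0.094 ] [ 0.5872 -0.0832  0.092 ]
red max() iterable argument is empty
yel max() iterable argument is empty
grn max() iterable argument is empty
turn units [ 0. -0.  0.] rows 1.0 shift [ 0.2441 -0.0372 -0.0151] rows 6.0 t 6.6 J [ 34.  17. -20.   0. -52. -23.]
```

```bash
python3 -m handwheel '[[[0,0,0,0.01,-0.007,-0.025,0.0],[0,0,0,0.047,-0.006,0,0.0],[0,0,0,0.047,-0.006,0,0.0],[0,0,0,0.047,-0.006,0,0.0],[0,0,0,0.047,-0.006,0,0.0],[0,0,0,0.046,-0.006,0,0.0],[0,0,0,0,0,0.02,0.0],[0,0,0,0,0,0.02,0.0],[0,0,0,0,0,0.01,0.0],[0,0,0,0,0,0,0.0]]]'; python3 -c "
from h import *
plan([*cell(6)[:2],.068],10.9)"
```

```text
time_s: 7.6
tcp_pos: [0.5855, -0.084, 0.108]
ee_rot: [[0.187, -0.982, -0.005], [-0.982, -0.187, -0.0], [-0.0, 0.005, -1.0]]
wrist_force: [0.0, -0.4, 0.5]
gripper_width: 0.008
gripper_force: 0.0
turn units [ 0.04  0.   -0.02] rows 1.0 shift [-0.0007 -0.0017  0.04  ] rows 1.0 t 7.6 J [  8.  25. -13.  -0. -52.   3.]
```

```bash
python3 -m handwheel '[[[0,0,0,0,-0.001,0.01,0.0],[0,0,0,0,0,0.01,0.0],[0,0,0,0,0,0.01,0.0],[0,0,0,0,0,0.009,0.0],[0,0,0,0,0,0,0.0]]]'; python3 -m handwheel '[[[0,0,0,0,0,0.002,0.0],[0,0,0,0,0,0.002,0.0],[0,0,0,0,0,0,0.0]]]'
```

```text
time_s: 8.1
tcp_pos: [0.5869, -0.0824, 0.0692]
ee_rot: [[0.189, -0.982, -0.003], [-0.982, -0.189, 0.0], [-0.001, 0.003, -1.0]]
wrist_force: [-0.3, 0.2, -0.3]
gripper_width: 0.004
gripper_force: 0.7
time_s: 8.4
tcp_pos: [0.5882, -0.0826, 0.067]
ee_rot: [[0.189, -0.982, 0.001], [-0.982, -0.189, 0.0], [0.0, -0.001, -1.0]]
wrist_force: [1.0, 0.9, -0.5]
gripper_width: 0.005
gripper_force: 0.4
```

```bash
python3 -m handwheel '[[[0,0,0,0,0,0.002,0.0],[0,0,0,0,0,0.002,0.0],[0,0,0,0,0,0,0.0]]]'; python3 -m handwheel '[[[0,0,0,0,0,0.002,0.0],[0,0,0,0,0,0.002,0.0],[0,0,0,0,0,0.002,0.0],[0,0,0,0,0,0,0.0]]]'
```

```text
time_s: 8.7
tcp_pos: [0.5885, -0.0826, 0.0656]
ee_rot: [[0.19, -0.982, 0.002], [-0.982, -0.19, -0.001], [0.001, -0.001, -1.0]]
wrist_force: [-4.4, 1.5, 11.5]
gripper_width: 0.008
gripper_force: 6.4
time_s: 9.1
tcp_pos: [0.5888, -0.0826, 0.0652]
ee_rot: [[0.192, -0.981, 0.003], [-0.981, -0.192, -0.002], [0.003, -0.003, -1.0]]
wrist_force: [-13.7, 5.4, 39.8]
gripper_width: 0.006
gripper_force: 19.8
```

```bash
python3 -m handwheel '[[[0,0,0,0,0,-0.02,0.0],[0,0,0,0,0,-0.036,0.0],[0,0,0,0,0.04,0,0.0],[0,0,0,0,0.04,0,0.0],[0,0,0,0,0,0,0.0],[0,0,0,0,0,0,0.0]]]'; python3 -c "
from h import *
plan([*cell(3)[:2],.062],10.9)"
```

```text
time_s: 9.7
tcp_pos: [0.5093, -0.0979, 0.1136]
ee_rot: [[0.189, -0.982, 0.002], [-0.982, -0.189, -0.0], [0.0, -0.002, -1.0]]
wrist_force: [0.5, -0.5, -0.2]
gripper_width: 0.002
gripper_force: 0.0
turn units [-0.02 -0.   -0.  ] rows 1.0 shift [0.     0.0019 0.0516] rows 2.0 t 9.7 J [  7.  18. -23.   0. -49.   4.]
```

```bash
python3 -m handwheel '[[[0,0,0,0,0.001,0.014,0.0],[0,0,0,0,0,0.01,0.0],[0,0,0,0,0,0.01,0.0],[0,0,0,0,0,0.009,0.0],[0,0,0,0,0,0.003,0.0],[0,0,0,0,0,0.003,0.0],[0,0,0,0,0,0.003,0.0],[0,0,0,0,0,0,0.0]]]'
```

```text
time_s: 10.5
tcp_pos: [0.5085, -0.0979, 0.0607]
ee_rot: [[0.189, -0.982, -0.0], [-0.982, -0.189, 0.0], [-0.0, 0.0, -1.0]]
wrist_force: [-0.8, -0.8, -0.5]
gripper_width: 0.004
gripper_force: 0.8
```

```bash
python3 -m handwheel '[[[0,0,0,0,0,0.003,0.0],[0,0,0,0,0,0.003,0.0],[0,0,0,0,0,0.003,0.0],[0,0,0,0,0,0,0.0]]]'; python3 -m handwheel '[[[0,0,0,0,0,-0.03,0.0],[0,0,0,0,0,-0.034,0.0],[0,0,0,0.033,0,0,0.0],[0,0,0,0.034,0,0,0.0],[0,0,0,0,0,0,0.0],[0,0,0,0,0,0,0.0]]]';  python3 -c "
from h import *
plan([*cell(2)[:2],.055],10.9)"
```

```text
time_s: 10.9
tcp_pos: [0.5082, -0.0979, 0.0515]
ee_rot: [[0.189, -0.982, -0.001], [-0.982, -0.189, -0.0], [-0.0, 0.001, -1.0]]
wrist_force: [0.0, -0.1, -0.0]
gripper_width: 0.003
gripper_force: 0.6
time_s: 11.5
tcp_pos: [0.5207, -0.1641, 0.1156]
ee_rot: [[0.187, -0.982, -0.001], [-0.982, -0.187, 0.0], [-0.0, 0.001, -1.0]]
wrist_force: [-1.4, -0.1, 1.4]
gripper_width: 0.007
gripper_force: 0.0
turn units [ 0.01  0.   -0.02] rows 1.0 shift [-0.0002  0.0005  0.0606] rows 2.0 t 11.5 J [ -0.  20. -19.  -0. -51.  11.]
```

Cell 3 is empty and cell 6 is occupied. Next I probe cell 2.

```bash
python3 -m handwheel '[[[0,0,0,0,0,0.015,0.0],[0,0,0,0,0,0.01,0.0],[0,0,0,0,0,0.01,0.0],[0,0,0,0,0,0.01,0.0],[0,0,0,0,0,0.003,0.0],[0,0,0,0,0,0.003,0.0],[0,0,0,0,0,0.003,0.0],[0,0,0,0,0,0,0.0]]]'
```

```text
time_s: 12.3
tcp_pos: [0.5211, -0.1636, 0.0617]
ee_rot: [[0.188, -0.982, 0.0], [-0.982, -0.188, 0.0], [-0.0, -0.0, -1.0]]
wrist_force: [0.4, 0.5, 0.4]
gripper_width: 0.004
gripper_force: 0.8
```

```bash
python3 -m handwheel '[[[0,0,0,0,0,0.003,0.0],[0,0,0,0,0,0.003,0.0],[0,0,0,0,0,0.003,0.0],[0,0,0,0,0,0,0.0]]]'; python3 -m handwheel '[[[0,0,0,0,0,-0.03,0.0],[0,0,0,0,0,-0.034,0.0],[0,0,0,0.033,0,0,0.0],[0,0,0,0.034,0,0,0.0],[0,0,0,0,0,0,0.0],[0,0,0,0,0,0,0.0]]]'; python3 -m handwheel '[[[0,0,0,0,0,0.015,0.0],[0,0,0,0,0,0.01,0.0],[0,0,0,0,0,0.01,0.0],[0,0,0,0,0,0.01,0.0],[0,0,0,0,0,0.003,0.0],[0,0,0,0,0,0.003,0.0],[0,0,0,0,0,0.003,0.0],[0,0,0,0,0,0,0.0]]]'
```

```text
time_s: 12.7
tcp_pos: [0.5209, -0.1637, 0.0524]
ee_rot: [[0.188, -0.982, -0.001], [-0.982, -0.188, 0.0], [-0.0, 0.001, -1.0]]
wrist_force: [-0.3, -0.5, -0.7]
gripper_width: 0.004
gripper_force: 0.6
time_s: 13.3
tcp_pos: [0.5333, -0.2299, 0.1165]
ee_rot: [[0.187, -0.982, -0.001], [-0.982, -0.187, 0.0], [-0.001, 0.001, -1.0]]
wrist_force: [1.2, 0.6, 0.2]
gripper_width: 0.004
gripper_force: 0.0
time_s: 14.1
tcp_pos: [0.5338, -0.2294, 0.0627]
ee_rot: [[0.188, -0.982, 0.0], [-0.982, -0.188, 0.0], [-0.0, -0.0, -1.0]]
wrist_force: [-0.5, 0.1, -0.7]
gripper_width: 0.005
gripper_force: 0.8
```

```bash
python3 -m handwheel '[[[0,0,0,0,0,0.003,0.0],[0,0,0,0,0,0.003,0.0],[0,0,0,0,0,0.003,0.0],[0,0,0,0,0,0,0.0]]]'; python3 -m handwheel '[[[0,0,0,0,0,-0.045,0.0],[0,0,0,0,0,-0.045,0.04],[0,0,0,0,0,-0.02,0.04],[0,0,0,0,0,0,0.04]]]'; python3 -c "
from h import *
plan([.4625,.3365,.15],0)"
```

```text
time_s: 14.5
tcp_pos: [0.5335, -0.2294, 0.0534]
ee_rot: [[0.188, -0.982, -0.001], [-0.982, -0.188, 0.0], [-0.0, 0.001, -1.0]]
wrist_force: [0.1, 0.0, -0.9]
gripper_width: 0.005
gripper_force: 0.6
time_s: 14.9
tcp_pos: [0.5361, -0.2299, 0.1682]
ee_rot: [[0.189, -0.982, 0.008], [-0.982, -0.189, -0.002], [0.004, -0.008, -1.0]]
wrist_force: [-0.3, 0.3, 0.1]
gripper_width: 0.198
gripper_force: 0.0
turn units [-0.08 -0.03  1.82] rows 2.0 shift [-0.5664  0.0736  0.0182] rows 12.0 t 14.9 J [ -7.  20. -11.   0. -59.  18.]
```

```bash
python3 -m handwheel '[[[0,0,0,-0.0477,-0.002,0,0.04],[0,0,0,-0.0477,-0.002,0,0.04],[0,0,0,-0.0477,-0.002,0,0.04],[0,0,0,-0.0477,-0.002,0,0.04],[0,0,0,-0.0477,-0.002,0,0.04],[0,0,0,-0.0477,-0.002,0,0.04],[0,0,0,-0.0477,-0.002,0,0.04],[0,0,0,-0.0477,-0.002,0,0.04],[0,0,0,-0.0477,-0.002,0,0.04],[0,0,0,-0.0477,-0.002,0.006,0.04],[0,0,0,-0.0477,-0.002,0.006,0.04],[0,0,0,-0.0477,-0.002,0.006,0.04]]]'; python3 -m handwheel '[[[0,0,0,0,0,0,0.04],[0,0,0,0,0,0,0.04]]]';python3 - <<'E'
from h import *
s=r.sense();im=cams.capture("wrist");cv2.imwrite("pics/w5.png",im[:,:,::-1])
np.save("pics/w5.npy",dict(tcp_pos=s["tcp_pos"],ee_rot=s["ee_rot"]),allow_pickle=True)
t=cams.capture("top");cv2.imwrite("pics/t5.png",t[:,:,::-1])
E
```

```text
time_s: 16.1
tcp_pos: [0.4482, 0.3386, 0.1447]
ee_rot: [[0.189, -0.982, -0.001], [-0.982, -0.189, -0.001], [0.001, 0.001, -1.0]]
wrist_force: [1.5, -0.6, 0.1]
gripper_width: 0.459
gripper_force: 0.0
time_s: 16.3
tcp_pos: [0.4483, 0.3376, 0.1443]
ee_rot: [[0.19, -0.982, -0.002], [-0.982, -0.19, -0.002], [0.002, 0.003, -1.0]]
wrist_force: [0.4, -0.6, 0.1]
gripper_width: 0.462
gripper_force: 0.0
```

View pics/w5.png

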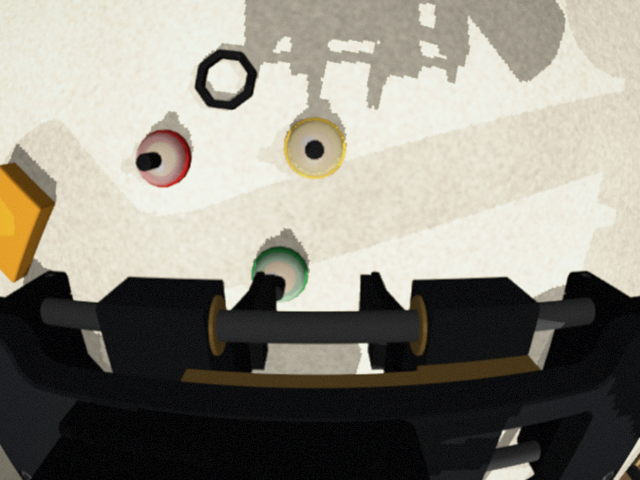

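The wrist view shows the yellow knob at (314,150), the red knob at (148,161) and the green pod at (280,272), partly behind a finger.

```bash
python3 - <<'E'
from h import *
s=np.load("pics/w5.npy",allow_pickle=True).item()
im=cv2.imread("pics/w5.png");k=im.max(2)<45
for n,p,z in(("yel",(314,150),.046),("red",(148,161),.035)):
    c,a,_=blob(k,p,10);print(n,c,a,wray(c,z,s).round(4))
plan([*wray(blob(k,(314,150),10)[0],.046,s)[:2],.06],10.9)
E
```

```text
yel [314.01724138 149.22844828] 232 [0.4625 0.275  0.046 ]
red [148.27607362 160.87423313] 326 [0.589  0.3046 0.035 ]
turn units [ 0.01 -0.01 -0.01] rows 1.0 shift [ 0.0626 -0.0017  0.0852] rows 3.0 t 16.4 J [ 53.  20. -15.  -0. -55. -43.]
```

```bash
python3 -m handwheel '[[[0,0,0,0.032,-0.001,0,0.04],[0,0,0,0.031,0,0.02,0.04],[0,0,0,0,0,0.03,0.04],[0,0,0,0,0,0.03,0.04],[0,0,0,0,0,0.02,0.04],[0,0,0,0,0,0.016,0.04],[0,0,0,0,0,0,0.04],[0,0,0,0,0,0,0.0],[0,0,0,0,0,0,0.0],[0,0,0,0,0,0,0.0],[0,0,0,0,0,0,0.0]]]'; python3 -m handwheel '[[[0,0,0,0,0,-0.02,0.0],[0,0,0,0,0,-0.04,0.0],[0,0,0,0,0,-0.045,0.0],[0,0,0,0,0,-0.045,0.0],[0,0,0,0,0,0,0.0]]]'; python3 - <<'E'
from h import *
for i in (3,2,1): plan([*cell(i)[:2],.175],10.9)
cv2.imwrite("pics/s6.png",cv2.resize(cams.capture("scene")[150:420,300:640,::-1],None,fx=2,fy=2))
E
```

```text
time_s: 17.5
tcp_pos: [0.4626, 0.2758, 0.0308]
ee_rot: [[0.188, -0.982, 0.001], [-0.982, -0.188, 0.001], [-0.001, -0.001, -1.0]]
wrist_force: [0.3, 0.1, 0.0]
gripper_width: 0.185
gripper_force: 0.0
time_s: 18.0
tcp_pos: [0.4655, 0.2783, 0.1874]
ee_rot: [[0.19, -0.982, 0.012], [-0.982, -0.19, 0.01], [-0.007, -0.014, -1.0]]
wrist_force: [0.9, 0.5, -0.6]
gripper_width: 0.145
gripper_force: 30.0
turn units [-0.13  0.07  0.01] rows 1.0 shift [0.3777 0.03   0.0124] rows 8.0 t 18.0 J [ 48.  15. -15.   0. -59. -37.]
turn units [-0.13  0.07  0.01] rows 1.0 shift [0.4447 0.03   0.0124] rows 10.0 t 18.0 J [ 48.  15. -15.   0. -59. -37.]
turn units [-0.13  0.07  0.01] rows 1.0 shift [0.5117 0.0299 0.0124] rows 11.0 t 18.0 J [ 48.  15. -15.   0. -59. -37.]
```

View pics/s6.png

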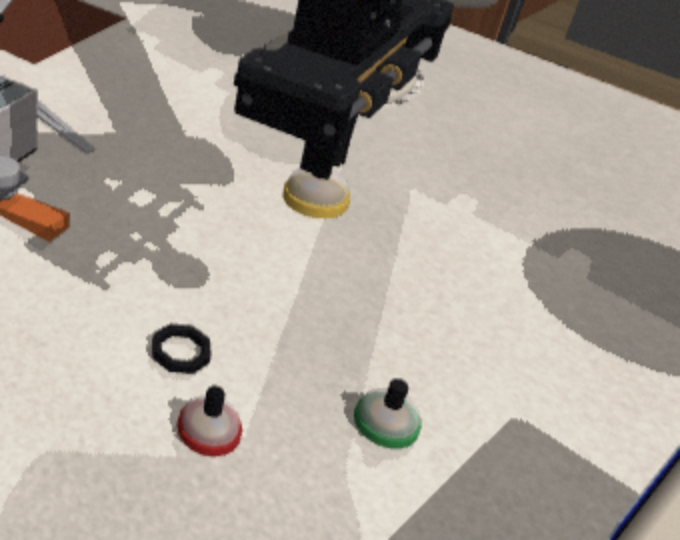

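The yellow pod is held upright and clear of the bench. Red and green have not moved. I'll carry yellow to cell 1.

```bash
python3 -m handwheel '[[[0,0,0,0.0465,0.0027,0,0.0],[0,0,0,0.0465,0.0027,0,0.0],[0,0,0,0.0465,0.0027,0,0.0],[0,0,0,0.0465,0.0027,0,0.0],[0,0,0,0.0465,0.0027,0,0.0],[0,0,0,0.0465,0.0027,0,0.0],[0,0,0,0.0465,0.0027,0,0.0],[0,0,0,0.0465,0.0027,0,0.0],[0,0,0,0.0465,0.0027,0,0.0],[0,0,0,0.0465,0.0027,0,0.0],[0,0,0,0.0465,0.0027,0,0.0],[0,0,0,0,0,0.01,0.0]]]'; python3 -m handwheel '[[[0,0,0,0,0,0.01,0.0],[0,0,0,0,0,0,0.0],[0,0,0,0,0,0,0.0],[0,0,0,0,0,0,0.0]]]'; python3 -c "
from h import *
plan([.5335,-.2305,.135],10.9)
s=r.sense();print(s['wrist_force'],s['moment'])
cv2.imwrite('pics/s7.png',cv2.resize(cams.capture('scene')[100:270,160:370,::-1],None,fx=3,fy=3))"
```

```text
time_s: 19.25
tcp_pos: [0.5298, -0.237, 0.169]
ee_rot: [[0.183, -0.983, 0.0], [-0.983, -0.183, -0.001], [0.001, -0.0, -1.0]]
wrist_force: [0.1, 1.0, -1.7]
gripper_width: 0.145
gripper_force: 30.0
time_s: 19.65
tcp_pos: [0.5299, -0.2313, 0.1603]
ee_rot: [[0.191, -0.982, 0.001], [-0.982, -0.191, -0.0], [0.0, -0.001, -1.0]]
wrist_force: [-0.2, 0.5, -1.1]
gripper_width: 0.147
gripper_force: 30.0
turn units [-0.01 -0.    0.01] rows 1.0 shift [-0.0001 -0.0037  0.0253] rows 1.0 t 19.65 J [ -8.  20. -11.   0. -58.  19.]
[-0.19193108  0.48648109 -1.13131775] [ 0.04001435 -0.06068124 -0.00368695]
```

View pics/s7.png

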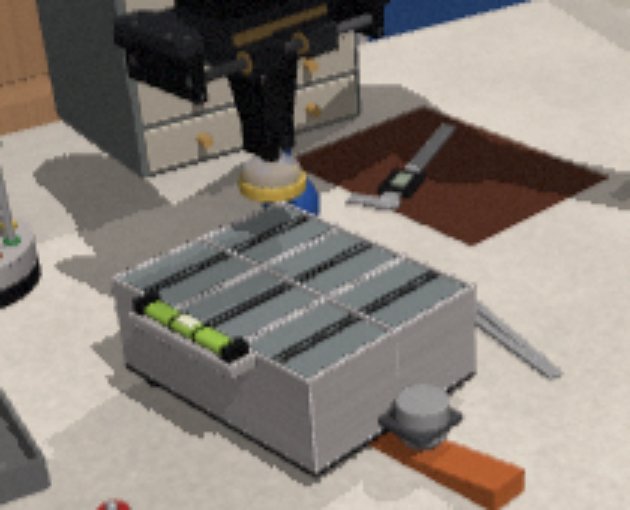

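The yellow pod hangs upright over cell 1, the vial lies about at rim height and the bubble is still between the lines. Now I lower it.

```bash
python3 -m handwheel '[[[0,0,0,0,-0.0035,0,0.0],[0,0,0,0,0,0.02,0.0],[0,0,0,0,0,0.015,0.0],[0,0,0,0,0,0.01,0.0],[0,0,0,0,0,0.01,0.0],[0,0,0,0,0,0.01,0.0],[0,0,0,0,0,0.01,0.0],[0,0,0,0,0,0.01,0.0],[0,0,0,0,0,0,0.0]]]'
```

```text
time_s: 20.6
tcp_pos: [0.5317, -0.2315, 0.073]
ee_rot: [[0.188, -0.982, -0.004], [-0.982, -0.188, 0.001], [-0.002, 0.003, -1.0]]
wrist_force: [-0.4, -0.0, -0.7]
gripper_width: 0.153
gripper_force: 30.0
```

```bash
python3 -m handwheel '[[[0,0,0,0,0,0.008,0.0],[0,0,0,0,0,0.005,0.0],[0,0,0,0,0,0,0.0]]]'; python3 -m handwheel '[[[0,0,0,0,0,0.003,0.0],[0,0,0,0,0,0,0.0]]]'; python3 -m handwheel '[[[0,0,0,0,0,0.003,0.0],[0,0,0,0,0,0,0.0]]]'
```

```text
time_s: 20.9
tcp_pos: [0.5325, -0.2316, 0.061]
ee_rot: [[0.188, -0.982, -0.001], [-0.982, -0.188, 0.0], [-0.001, 0.001, -1.0]]
wrist_force: [-0.6, -0.3, -1.2]
gripper_width: 0.147
gripper_force: 30.8
time_s: 21.1
tcp_pos: [0.533, -0.2318, 0.0588]
ee_rot: [[0.189, -0.982, 0.0], [-0.982, -0.189, -0.0], [0.0, -0.0, -1.0]]
wrist_force: [-0.0, 0.1, -1.4]
gripper_width: 0.148
gripper_force: 30.6
time_s: 21.3
tcp_pos: [0.5329, -0.2317, 0.0557]
ee_rot: [[0.189, -0.982, 0.0], [-0.982, -0.189, 0.0], [-0.0, -0.0, -1.0]]
wrist_force: [-0.2, 0.3, -0.5]
gripper_width: 0.146
gripper_force: 30.4
```

```bash
python3 -m handwheel '[[[0,0,0,0,0,0.003,0.0],[0,0,0,0,0,0,0.0]]]'; python3 -m handwheel '[[[0,0,0,0,0,0.002,0.0],[0,0,0,0,0,0,0.0]]]'
```

```text
time_s: 21.5
tcp_pos: [0.5328, -0.2317, 0.0526]
ee_rot: [[0.188, -0.982, -0.0], [-0.982, -0.188, 0.0], [-0.0, 0.0, -1.0]]
wrist_force: [0.5, -0.4, -1.0]
gripper_width: 0.144
gripper_force: 30.4
time_s: 21.7
tcp_pos: [0.5335, -0.2317, 0.0516]
ee_rot: [[0.189, -0.982, 0.001], [-0.982, -0.189, -0.0], [0.001, -0.001, -1.0]]
wrist_force: [0.1, 0.7, 3.1]
gripper_width: 0.149
gripper_force: 30.4
```

The pod is on the floor. I release it and go up.

```bash
python3 -m handwheel '[[[0,0,0,0,0,0,0.03],[0,0,0,0,0,0,0.03],[0,0,0,0,0,0,0.03],[0,0,0,0,0,-0.01,0.03],[0,0,0,0,0,-0.02,0.03],[0,0,0,0,0,-0.03,0.03],[0,0,0,0,0,-0.04,0.03],[0,0,0,0,0,-0.03,0.03],[0,0,0,0,0,0,0.03]]]'; python3 -c "
from h import *
s=r.sense();print(s['wrist_force'])
plan([.472-.0113,.388+.059,.15],10.9)"
```

```text
time_s: 22.6
tcp_pos: [0.5359, -0.2327, 0.1871]
ee_rot: [[0.189, -0.982, 0.011], [-0.982, -0.189, -0.003], [0.005, -0.01, -1.0]]
wrist_force: [-0.8, -0.4, -0.4]
gripper_width: 0.342
gripper_force: 0.0
[-0.76763648 -0.44372774 -0.41818396]
turn units [-0.1  -0.05  0.  ] rows 1.0 shift [-0.6817 -0.0547  0.0371] rows 15.0 t 22.6 J [ -8.  19.  -9.   0. -61.  18.]
```

```bash
python3 -m handwheel '[[[0,0,0,-0.0455,-0.0037,0,0.04],[0,0,0,-0.0455,-0.0037,0,0.04],[0,0,0,-0.0455,-0.0037,0,0.04],[0,0,0,-0.0455,-0.0037,0,0.04],[0,0,0,-0.0455,-0.0037,0,0.04],[0,0,0,-0.0455,-0.0037,0,0.04],[0,0,0,-0.0455,-0.0037,0,0.04],[0,0,0,-0.0455,-0.0037,0,0.04],[0,0,0,-0.0455,-0.0037,0,0.04],[0,0,0,-0.0455,-0.0037,0,0.04],[0,0,0,-0.0455,-0.0037,0,0.04],[0,0,0,-0.0455,-0.0037,0,0.04]]]'; python3 -m handwheel '[[[0,0,0,-0.0455,-0.0037,0.01,0.04],[0,0,0,-0.0455,-0.0037,0.01,0.04],[0,0,0,-0.0455,-0.0037,0.012,0.04],[0,0,0,0,0,0,0.04],[0,0,0,0,0,0,0.04],[0,0,0,0,0,0,0.04]]]'; cat > look.py <<'E'
from h import *
import sys
n,gx,gy=sys.argv[1],float(sys.argv[2]),float(sys.argv[3])
s=r.sense();im=cams.capture("wrist");cv2.imwrite(f"pics/{n}.png",im[:,:,::-1])
k=im.max(2)<45;N,l,st,c=cv2.connectedComponentsWithStats(k.astype(np.uint8))
for i in range(1,N):
    if 120<st[i][4]<700 and c[i][1]<290:
        p=wray(c[i],.044,s);print(c[i].round(0),st[i][4],p.round(4))
        if np.hypot(p[0]-gx,p[1]-gy)<.03: plan([p[0],p[1],.03],10.9)
E
python3 look.py w8 .472 .388
```

```text
time_s: 23.8
tcp_pos: [0.4728, 0.3144, 0.1809]
ee_rot: [[0.189, -0.982, -0.0], [-0.982, -0.189, -0.0], [0.0, 0.0, -1.0]]
wrist_force: [1.3, 0.4, 0.1]
gripper_width: 0.459
gripper_force: 0.0
time_s: 24.4
tcp_pos: [0.4588, 0.448, 0.149]
ee_rot: [[0.188, -0.982, -0.0], [-0.982, -0.188, -0.001], [0.001, 0.0, -1.0]]
wrist_force: [-0.9, -1.4, 0.2]
gripper_width: 0.461
gripper_force: 0.0
[186.  24.] 325 [0.5854 0.3063 0.044 ]
[315. 151.] 223 [0.4722 0.3872 0.044 ]
turn units [-0.    0.   -0.02] rows 1.0 shift [ 0.062  -0.0015  0.1194] rows 3.0 t 24.45 J [ 59.  27.  -3.   0. -60. -48.]
```

```bash
python3 -m handwheel '[[[0,0,0,0.032,-0.001,0,0.04],[0,0,0,0.031,0,0.02,0.04],[0,0,0,0,0,0.03,0.04],[0,0,0,0,0,0.03,0.04],[0,0,0,0,0,0.02,0.04],[0,0,0,0,0,0.02,0.03],[0,0,0,0,0,0,0.0],[0,0,0,0,0,0,0.0],[0,0,0,0,0,0,0.0],[0,0,0,0,0,0,0.0],[0,0,0,0,0,0,0.0],[0,0,0,0,0,0,0.0]]]'; python3 -m handwheel '[[[0,0,0,0,0,-0.02,0.0],[0,0,0,0,0,-0.035,0.0],[0,0,0,0,0,-0.04,0.0],[0,0,0,0,0,-0.045,0.0],[0,0,0,0,0,0,0.0],[0,0,0,0,0,0,0.0]]]'; python3 -c "
from h import *
plan([.5208,-.1648,.15],10.9)
print(magl()[1])"
```

```text
time_s: 25.65
tcp_pos: [0.4725, 0.3878, 0.0306]
ee_rot: [[0.189, -0.982, 0.002], [-0.982, -0.189, 0.002], [-0.001, -0.002, -1.0]]
wrist_force: [0.6, -1.6, 6.0]
gripper_width: 0.145
gripper_force: 30.0
time_s: 26.25
tcp_pos: [0.4714, 0.3877, 0.17]
ee_rot: [[0.188, -0.982, 0.001], [-0.982, -0.188, 0.003], [-0.002, -0.001, -1.0]]
wrist_force: [-0.2, -0.3, -2.3]
gripper_width: 0.149
gripper_force: 30.0
turn units [-0.01  0.02 -0.01] rows 1.0 shift [0.5519 0.056  0.02  ] rows 12.0 t 26.25 J [ 55.  23.  -6.  -0. -61. -44.]
0.19078895948995261
```

```bash
python3 -m handwheel '[[[0,0,0,0.046,0.0047,0,0.0],[0,0,0,0.046,0.0047,0,0.0],[0,0,0,0.046,0.0047,0,0.0],[0,0,0,0.046,0.0047,0,0.0],[0,0,0,0.046,0.0047,0,0.0],[0,0,0,0.046,0.0047,0,0.0],[0,0,0,0.046,0.0047,0,0.0],[0,0,0,0.046,0.0047,0,0.0],[0,0,0,0.046,0.0047,0,0.0],[0,0,0,0.046,0.0047,0,0.0],[0,0,0,0.046,0.0047,0,0.0],[0,0,0,0.046,0.0047,0,0.0]]]'; python3 -m handwheel '[[[0,0,0,0,0,0.01,0.0],[0,0,0,0,0,0,0.0],[0,0,0,0,0,0,0.0],[0,0,0,0,0,0,0.0]]]'; python3 -c "
from h import *
plan([.5208,-.1648,.073],10.9)"
```

```text
time_s: 27.45
tcp_pos: [0.5189, -0.167, 0.1669]
ee_rot: [[0.188, -0.982, -0.004], [-0.982, -0.188, 0.001], [-0.002, 0.004, -1.0]]
wrist_force: [1.2, 1.1, -0.1]
gripper_width: 0.147
gripper_force: 30.0
time_s: 27.85
tcp_pos: [0.5202, -0.1642, 0.1587]
ee_rot: [[0.19, -0.982, -0.001], [-0.982, -0.19, 0.0], [-0.0, 0.001, -1.0]]
wrist_force: [-0.5, 0.7, -1.5]
gripper_width: 0.146
gripper_force: 30.0
turn units [0.01 0.   0.01] rows 1.0 shift [ 0.0007 -0.0005  0.0857] rows 2.0 t 27.85 J [ -0.  18. -16.  -0. -56.  11.]
```

```bash
python3 -m handwheel '[[[0,0,0,0,0,0.02,0.0],[0,0,0,0,0,0.015,0.0],[0,0,0,0,0,0.01,0.0],[0,0,0,0,0,0.01,0.0],[0,0,0,0,0,0.01,0.0],[0,0,0,0,0,0.01,0.0],[0,0,0,0,0,0.01,0.0],[0,0,0,0,0,0,0.0]]]'; python3 -m handwheel '[[[0,0,0,0,0,0.01,0.0],[0,0,0,0,0,0.006,0.0],[0,0,0,0,0,0,0.0]]]'; python3 -m handwheel '[[[0,0,0,0,0,0.003,0.0],[0,0,0,0,0,0,0.0]]]'
```

```text
time_s: 28.65
tcp_pos: [0.5191, -0.1653, 0.0721]
ee_rot: [[0.188, -0.982, -0.004], [-0.982, -0.188, 0.0], [-0.001, 0.003, -1.0]]
wrist_force: [-0.6, 0.2, -0.9]
gripper_width: 0.145
gripper_force: 30.0
time_s: 28.95
tcp_pos: [0.5196, -0.1654, 0.0568]
ee_rot: [[0.188, -0.982, -0.002], [-0.982, -0.188, 0.0], [-0.001, 0.002, -1.0]]
wrist_force: [0.7, 1.2, -1.6]
gripper_width: 0.149
gripper_force: 30.8
time_s: 29.15
tcp_pos: [0.5204, -0.1654, 0.0548]
ee_rot: [[0.189, -0.982, 0.0], [-0.982, -0.189, -0.0], [0.0, -0.0, -1.0]]
wrist_force: [0.5, 0.0, -1.2]
gripper_width: 0.147
gripper_force: 30.7
```

```bash
python3 -m handwheel '[[[0,0,0,0,0,0.002,0.0],[0,0,0,0,0,0,0.0]]]'; python3 -m handwheel '[[[0,0,0,0,0,0.002,0.0],[0,0,0,0,0,0,0.0]]]'
```

```text
time_s: 29.35
tcp_pos: [0.5204, -0.1654, 0.0529]
ee_rot: [[0.189, -0.982, 0.0], [-0.982, -0.189, -0.0], [0.0, -0.0, -1.0]]
wrist_force: [-0.0, -0.1, -1.1]
gripper_width: 0.149
gripper_force: 30.4
time_s: 29.55
tcp_pos: [0.5203, -0.1654, 0.0508]
ee_rot: [[0.189, -0.982, -0.0], [-0.982, -0.189, 0.0], [-0.0, 0.0, -1.0]]
wrist_force: [-0.3, 0.8, -0.2]
gripper_width: 0.146
gripper_force: 30.4
```

```bash
python3 -m handwheel '[[[0,0,0,0,0,0.002,0.0],[0,0,0,0,0,0,0.0]]]'
```

```text
time_s: 29.75
tcp_pos: [0.5205, -0.1654, 0.0502]
ee_rot: [[0.189, -0.982, 0.0], [-0.982, -0.189, -0.0], [0.0, -0.0, -1.0]]
wrist_force: [-2.6, 1.8, 6.8]
gripper_width: 0.151
gripper_force: 30.3
```

```bash
python3 -m handwheel '[[[0,0,0,0,0,0,0.03],[0,0,0,0,0,0,0.03],[0,0,0,0,0,0,0.03],[0,0,0,0,0,-0.01,0.03],[0,0,0,0,0,-0.02,0.03],[0,0,0,0,0,-0.03,0.03],[0,0,0,0,0,-0.04,0.03],[0,0,0,0,0,-0.03,0.03],[0,0,0,0,0,0,0.03]]]'; python3 -m handwheel '[[[0,0,0,-0.0425,-0.0128,0,0.04],[0,0,0,-0.0425,-0.0128,0,0.04],[0,0,0,-0.0425,-0.0128,0,0.04],[0,0,0,-0.0425,-0.0128,0,0.04],[0,0,0,-0.0425,-0.0128,0,0.04],[0,0,0,-0.0425,-0.0128,0,0.04],[0,0,0,-0.0425,-0.0128,0,0.04],[0,0,0,-0.0425,-0.0128,0,0.04],[0,0,0,-0.0425,-0.0128,0,0.04],[0,0,0,-0.0425,-0.0128,0.01,0.04],[0,0,0,-0.0425,-0.0128,0.01,0.04],[0,0,0,-0.0425,-0.0128,0.008,0.04]]]';python3 -m handwheel '[[[0,0,0,0,0,0,0.04],[0,0,0,0,0,0,0.04],[0,0,0,0,0,0,0.04]]]'; python3 look.py w9 .587 .3055
```

```text
time_s: 30.65
tcp_pos: [0.5234, -0.166, 0.1847]
ee_rot: [[0.189, -0.982, 0.011], [-0.982, -0.189, -0.002], [0.004, -0.011, -1.0]]
wrist_force: [0.0, 0.6, -0.3]
gripper_width: 0.345
gripper_force: 0.0
time_s: 31.85
tcp_pos: [0.5745, 0.3658, 0.1499]
ee_rot: [[0.188, -0.982, -0.001], [-0.982, -0.188, -0.001], [0.001, 0.001, -1.0]]
wrist_force: [1.2, -0.5, 0.1]
gripper_width: 0.461
gripper_force: 0.0
time_s: 32.15
tcp_pos: [0.5748, 0.3635, 0.1508]
ee_rot: [[0.188, -0.982, -0.001], [-0.982, -0.188, -0.001], [0.0, 0.001, -1.0]]
wrist_force: [0.7, 1.2, 0.0]
gripper_width: 0.459
gripper_force: 0.0
[ 4. 14.] 212 [0.9124 0.204  0.044 ]
[314. 153.] 222 [0.5885 0.3042 0.044 ]
turn units [ 0.   -0.   -0.02] rows 1.0 shift [ 0.0605 -0.002   0.1213] rows 3.0 t 32.2 J [ 46.  30.   3.   0. -63. -35.]
```

```bash
python3 -m handwheel '[[[0,0,0,0.031,-0.002,0,0.04],[0,0,0,0.03,0,0.02,0.04],[0,0,0,0,0,0.03,0.04],[0,0,0,0,0,0.03,0.04],[0,0,0,0,0,0.02,0.04],[0,0,0,0,0,0.02,0.03],[0,0,0,0,0,0,0.0],[0,0,0,0,0,0,0.0],[0,0,0,0,0,0,0.0],[0,0,0,0,0,0,0.0],[0,0,0,0,0,0,0.0],[0,0,0,0,0,0,0.0]]]'; python3 -m handwheel '[[[0,0,0,0,0,-0.02,0.0],[0,0,0,0,0,-0.035,0.0],[0,0,0,0,0,-0.04,0.0],[0,0,0,0,0,-0.045,0.0],[0,0,0,0,0,0,0.0],[0,0,0,0,0,0,0.0]]]'; python3 -c "
from h import *
plan([.5078,-.0988,.15],10.9)"
```

```text
time_s: 33.4
tcp_pos: [0.5894, 0.3051, 0.0328]
ee_rot: [[0.189, -0.982, 0.002], [-0.982, -0.189, 0.001], [-0.001, -0.003, -1.0]]
wrist_force: [0.3, -2.3, 6.6]
gripper_width: 0.149
gripper_force: 30.0
time_s: 34.0
tcp_pos: [0.5884, 0.3054, 0.1721]
ee_rot: [[0.188, -0.982, 0.001], [-0.982, -0.188, 0.003], [-0.002, -0.002, -1.0]]
wrist_force: [-0.1, -0.3, -1.5]
gripper_width: 0.149
gripper_force: 30.0
turn units [-0.02  0.02 -0.01] rows 1.0 shift [0.3817 0.1556 0.0221] rows 9.0 t 34.0 J [ 41.  28.   2.  -0. -64. -30.]
```

```bash
python3 -m handwheel '[[[0,0,0,0.0424,0.0173,0,0.0],[0,0,0,0.0424,0.0173,0,0.0],[0,0,0,0.0424,0.0173,0,0.0],[0,0,0,0.0424,0.0173,0,0.0],[0,0,0,0.0424,0.0173,0,0.0],[0,0,0,0.0424,0.0173,0,0.0],[0,0,0,0.0424,0.0173,0,0.0],[0,0,0,0.0424,0.0173,0,0.0],[0,0,0,0.0424,0.0173,0,0.0],[0,0,0,0,0,0.01,0.0],[0,0,0,0,0,0,0.0],[0,0,0,0,0,0,0.0]]]'; python3 -c "
from h import *
plan([.5078,-.0988,.073],10.9)"
```

```text
time_s: 35.2
tcp_pos: [0.507, -0.0988, 0.1597]
ee_rot: [[0.189, -0.982, -0.003], [-0.982, -0.189, -0.0], [-0.0, 0.003, -1.0]]
wrist_force: [-0.2, -0.1, -1.2]
gripper_width: 0.149
gripper_force: 30.0
turn units [ 0.02  0.   -0.  ] rows 1.0 shift [ 0.0002 -0.0008  0.0867] rows 2.0 t 35.2 J [  7.  15. -20.  -0. -55.   4.]
```

```bash
python3 -m handwheel '[[[0,0,0,0,-0.0005,0.02,0.0],[0,0,0,0,0,0.015,0.0],[0,0,0,0,0,0.01,0.0],[0,0,0,0,0,0.01,0.0],[0,0,0,0,0,0.01,0.0],[0,0,0,0,0,0.01,0.0],[0,0,0,0,0,0.01,0.0],[0,0,0,0,0,0,0.0]]]'; python3 -m handwheel '[[[0,0,0,0,0,0.01,0.0],[0,0,0,0,0,0.005,0.0],[0,0,0,0,0,0,0.0]]]'; python3 -m handwheel '[[[0,0,0,0,0,0.003,0.0],[0,0,0,0,0,0,0.0]]]'
```

```text
time_s: 36.0
tcp_pos: [0.5067, -0.0992, 0.0742]
ee_rot: [[0.188, -0.982, -0.004], [-0.982, -0.188, -0.0], [-0.001, 0.004, -1.0]]
wrist_force: [0.3, -0.2, -1.6]
gripper_width: 0.143
gripper_force: 30.0
time_s: 36.3
tcp_pos: [0.5075, -0.0992, 0.06]
ee_rot: [[0.188, -0.982, -0.002], [-0.982, -0.188, -0.0], [-0.0, 0.002, -1.0]]
wrist_force: [-1.1, 0.5, -2.2]
gripper_width: 0.147
gripper_force: 30.8
time_s: 36.5
tcp_pos: [0.5081, -0.0992, 0.0578]
ee_rot: [[0.189, -0.982, 0.0], [-0.982, -0.189, 0.0], [0.0, -0.0, -1.0]]
wrist_force: [0.4, 0.6, -2.0]
gripper_width: 0.145
gripper_force: 30.6
```

```bash
python3 -m handwheel '[[[0,0,0,0,0,0.003,0.0],[0,0,0,0,0,0,0.0]]]'; python3 -m handwheel '[[[0,0,0,0,0,0.002,0.0],[0,0,0,0,0,0,0.0]]]';python3 -m handwheel '[[[0,0,0,0,0,0.001,0.0],[0,0,0,0,0,0,0.0]]]'
```

```text
time_s: 36.7
tcp_pos: [0.508, -0.0992, 0.0548]
ee_rot: [[0.188, -0.982, 0.0], [-0.982, -0.188, 0.0], [-0.0, -0.0, -1.0]]
wrist_force: [0.8, -0.5, -0.8]
gripper_width: 0.142
gripper_force: 30.4
time_s: 36.9
tcp_pos: [0.508, -0.0992, 0.0528]
ee_rot: [[0.189, -0.982, -0.0], [-0.982, -0.189, -0.0], [-0.0, 0.0, -1.0]]
wrist_force: [0.6, -0.6, -0.9]
gripper_width: 0.147
gripper_force: 30.4
time_s: 37.1
tcp_pos: [0.5081, -0.0991, 0.0522]
ee_rot: [[0.189, -0.982, 0.0], [-0.982, -0.189, -0.0], [0.0, -0.0, -1.0]]
wrist_force: [-1.6, 1.0, 0.9]
gripper_width: 0.149
gripper_force: 30.2
```

```bash
python3 -m handwheel '[[[0,0,0,0,0,0.001,0.0],[0,0,0,0,0,0,0.0]]]';python3 -m handwheel '[[[0,0,0,0,0,0,0.03],[0,0,0,0,0,0,0.03],[0,0,0,0,0,0,0.03],[0,0,0,0,0,-0.01,0.03],[0,0,0,0,0,-0.02,0.03],[0,0,0,0,0,-0.03,0.03],[0,0,0,0,0,-0.04,0.03],[0,0,0,0,0,-0.03,0.03],[0,0,0,-0.045,0,-0.01,0.03],[0,0,0,-0.045,0,0,0.03],[0,0,0,-0.045,0,0,0.03],[0,0,0,-0.045,0,0,0.03]]]';python3 -m handwheel '[[[0,0,0,-0.045,0,0,0.03],[0,0,0,-0.045,0,0,0.03],[0,0,0,0,0,0,0.03],[0,0,0,0,0,0,0.03],[0,0,0,0,0,0,0.03]]]'; python3 - <<'E'
from h import *
im=cams.capture("top");cv2.imwrite("pics/t9.png",im[:,:,::-1])
E
```

```text
time_s: 37.3
tcp_pos: [0.5081, -0.0991, 0.052]
ee_rot: [[0.189, -0.982, 0.0], [-0.982, -0.189, -0.0], [0.0, -0.0, -1.0]]
wrist_force: [-2.5, 1.9, 7.5]
gripper_width: 0.146
gripper_force: 30.2
time_s: 38.5
tcp_pos: [0.4736, 0.079, 0.1919]
ee_rot: [[0.188, -0.982, 0.001], [-0.982, -0.188, 0.001], [-0.0, -0.001, -1.0]]
wrist_force: [0.8, -0.1, 0.3]
gripper_width: 0.347
gripper_force: 0.0
time_s: 39.0
tcp_pos: [0.457, 0.1654, 0.1911]
ee_rot: [[0.188, -0.982, -0.0], [-0.982, -0.188, -0.0], [0.0, 0.0, -1.0]]
wrist_force: [-0.6, -0.2, -0.9]
gripper_width: 0.344
gripper_force: 0.0
```

View pics/t9.png

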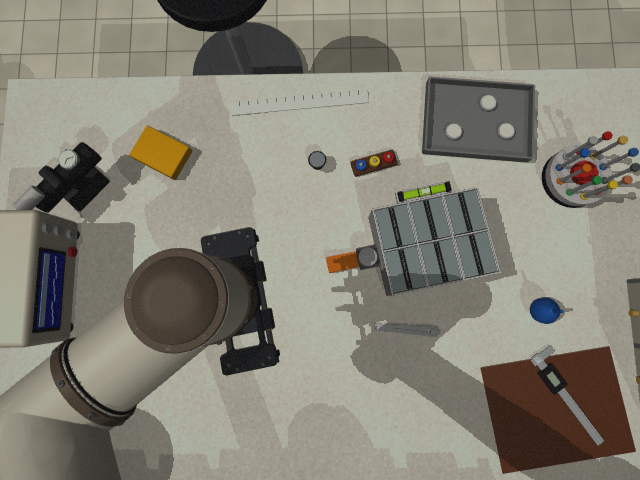

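The top view shows the bench clear of pods and all flaps shut. I look closer at the bubble.

```bash
python3 -c "
import cv2
cv2.imwrite('pics/t9c.png',cv2.resize(cv2.imread('pics/t9.png')[175:210,385:465],None,fx=8,fy=8,interpolation=cv2.INTER_CUBIC))"
```

```text
(no output)
```

View pics/t9c.png

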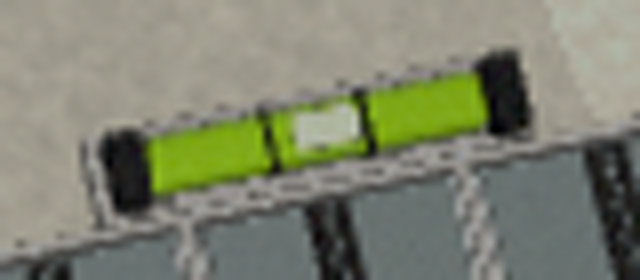

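The bubble is between the lines at 270 and 366, but right of centre at 327. I measure the drift.

```bash
python3 - <<'E'
from h import *
def m(im):
    c=cv2.resize(im[178:210,385:460],None,fx=8,fy=8,interpolation=cv2.INTER_CUBIC).astype(int);R,G,B=c[...,0],c[...,1],c[...,2]
    g=(G>B+60);ys,xs=np.nonzero(g);_,(a),_=0,0,0
    pts=np.c_[xs,ys].astype(np.float32);mu=pts.mean(0);d=np.linalg.svd((pts-mu)[::7],full_matrices=False)[2][0];d*=np.sign(d[0])
    t=(pts-mu)@d;lo,hi=np.percentile(t,[.3,99.7])
    Y,X=np.mgrid[:c.shape[0],:c.shape[1]];T=(X-mu[0])*d[0]+(Y-mu[1])*d[1];N=-(X-mu[0])*d[1]+(Y-mu[1])*d[0]
    w=(abs(N)<12)&(T>lo)&(T<hi)&(B>120);k=(abs(N)<20)&(T>lo+30)&(T<hi-30)&(G<90)
    b=T[w].mean();n1=np.median(T[k&(T<b)]);n2=np.median(T[k&(T>b)])
    print("ends mid",(lo+hi)/2,"lines",n1,n2,"bubble",b,T[w].min(),T[w].max(),"off mm",(b-(n1+n2)/2)/8/545*1000)
for f in("t4f","t5","t9"): m(cv2.imread(f"pics/{f}.png")[:,:,::-1])
m(cams.capture("top"))
E
```

```text
ends mid 2.901958816528307 lines -44.267660446699665 53.14392548030992 bubble 13.818645893162671 -17.99860782199721 46.249595783416225 off mm 2.1514938936599872
ends mid 2.7960968017578125 lines -44.23647381585647 53.131421474399076 bubble 14.08706080638241 -17.639364796100153 45.992638392033086 off mm 2.2109144442915385
ends mid 2.6388486480712743 lines -44.65749590403766 52.871668976476485 bubble 13.572122166223647 -17.898337829181855 45.93638018958836 off mm 2.1708797316523474
ends mid 2.594577072143551 lines -44.4911684083545 53.000074507037425 bubble 13.815916711576357 -17.93760628875134 46.47636094812515 off mm 2.192996252806168
```

```bash
python3 -c "
from station import r
print(r.finish_job())"
```

```text
the job is handed in; nothing more can be done
None
```

The job is handed in: the bubble held steady about 2.2 mm off centre, inside the lines; the yellow, green and red pods (no blue pod was on the bench) were released on the floors of cells 1, 2 and 3, which I had felt to be empty; `finish_job` returned no verdict.

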